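# Third hand at the end-screwing jig

## Robot

A 6-joint arm with a two-finger parallel gripper is mounted at the origin on a cart in front of the work surface, level with it; the furniture and walls round the work are solid. World frame = base frame: x ahead of the robot, y to its left, z up, the work surface at z = 0. Lengths are in mm, angles in rad, forces in N, time in s.
With the tool pointing down it reaches from about 350 to 775 mm from the base axis. Payload 7.3 kg.
Tool frame: the origin (TCP) lies on the centre line of the jaws, within the pads' length; the fingertips stand bot.tip_reach ahead of it and the grasp point (between the pads) lies 6 mm ahead of it (bot.tip_reach is the distance from the TCP to the fingertips, in mm); z points along the fingers, y is the direction in which the jaws open and shut (so a half turn about z gives the same grasp; the last joint's range is limited). The gripper opens to 92 mm and grips with 3 to 60 N. Pads are 19 mm wide; open, the fingers measure 130 mm over their backs; the gripper's body (75 mm by 190 mm) begins 47 mm behind the grasp point.
Start: joints at [-1.281, 0.342, 1.524, -0, 1.275, -0.146], TCP at [221.645, -475.937, 251.741] pointing down, gripper open.
Joint ranges: [-2.53, 2.53], [-0.77, 2.02], [0.04, 2.7], [-1, 4.14], [0.28, 2.66], [-3.11, 3.11]. Speed limits (rad/s): [2.57, 2.57, 3.14, 3.14, 3.14, 3.14].

## Interface

Orientations are given as [roll, pitch, yaw] about the fixed x, y, z axes, in that order (R = Rz(yaw) Ry(pitch) Rx(roll)).
In Python, from plant import bot gives the robot as it stands.
- The arm moves only by the tool step_arm, never from a script. Its argument "deltas" is a list of rows, each a list of 6 numbers: the shift along the tool's x, y, z in mm, then the turn, a rotation vector about the tool's x, y, z in rad. A call has 1 to 5 rows; each row is the pose to reach, as a shift and turn from the pose commanded when the call began, along the tool's axes at that moment; what a row does not reach only later rows make up. A row lasts 1/12 s, in which the tool goes at most 41.7 mm and 7.16 degrees, less where a joint would pass 70% of its speed; a pose out of reach is approached as far as the arm can. A call with a gripper value outside its range is refused whole. "fingers" is the finger opening in mm, from 0 to 91.8, set as the call begins (left out, the last holds). The fingers move at their own pace and stop on an object; the grip force is fixed at half the most. Time passes only in rows, so rows that repeat a pose let the fingers close. It gives the time, the measured TCP pose, the force and the opening at its end, in the units of the state.
- bot.get_obs(): the state, without advancing time (a new reading comes with each control period).
- bot.capture(name): name is "scene" or "top" or "wrist"; returns a dict with "color" (384x512x3 uint8, red, green, blue), "fx", "fy", "cx", "cy" (pixels), "R" (3x3) and "t" (3): a world point X has camera coordinates R X + t. Camera axes: x right, y down, z forward; pixel columns grow to the right and rows downward; lengths in mm; the calibration is good to about 2 mm. A picture is of the moment at which its call begins. There is no depth.
- bot.close_job(): hands the job in, once; it reports no verdict.
Trained networks look in a picture, given as the dict that the camera call returned (one of the last four; its "shot" number tells which), for a name from the list of things; names that differ only in an ending like _2 or _b are one class to them, and where a whole thing is asked for, a point or a joint stands for the part that bears it (a point fixed in the world has none). Each returns a list of dicts, best first, with "p" (0 to 1); they miss things now and then, are a little off and sometimes report something else, mostly with a low value. They report only what shows in the picture. A call takes as long as a camera call. They do not tell look-alikes from the thing itself.
- bot.boxes_of(query, picture): "rect" ([centre column, centre row, width, height] in pixels, round what is visible of it).
The state is a dict: "time": time; "joint_positions": joint angles; "dq": joint speeds; "tau": joint torques, N m; "tool_pos": TCP position; "tcp_rot": TCP orientation; "contact_force": force on the tool from outside, world axes, zero at the start; "moment": the same for the moment, N m; "grip_width": finger opening in mm.
Only numpy, scipy, OpenCV 4.12 (cv2) and the standard library are available. Lean on these libraries where they do the work, as an engineer would, in place of code of your own. Each camera call takes 0.05 s, during which the arm holds its last target. There are 200 camera calls.

## Task

Be my third hand: pick up the small flat wooden rail (the narrower and shorter of the two flat offcuts lying in front of the bench grinder), lay it flat, straight and centred along the narrow raised bed of the jig without yet pushing the fence, then slide it endways against the spring-backed metal fence and press until the tip of the brass pointer stands between the two ridges of the scale, about 9 N. Finish while still holding it pressed there, so that I can drive a screw into its end through the window in the fence. Never push the fence to its hard stop, and leave the other things on the bench where they are.

Things in the scene. Friction and masses are not known exactly. Their poses are not given: they have to be found in the camera images.
- rail: small flat planed wooden rail, 45 x 110 x 22 mm, about 70 g; origin at the centre of its underside, its length along its y axis, width 45 along x, z up. It lies flat on the bench in front of the bench grinder, at one of two places left of the jig, 0.17 m apart (one nearer to the jig). Either end may go to the fence.
- jig: wooden jig fixed to the bench: plywood base 230 x 90 x 8 mm, origin at the centre of its underside; +x is the direction in which the rail is pushed, from the open end towards the fence; z up. The fence face stands at x = +40 mm when not pressed; behind it (x = 77 to 111 mm) a fixed backing block carries the scale, 69 mm high, its ridges to 75 mm.
- bed (a point): centre of the top face of the jig's bed, a raised bar along the jig's x, 143 mm long (jig x = -105 to +38 mm), 32 mm wide, on the centre line y = 0, its top 36 mm above the bench; axes as the jig's. The rail is wider and overhangs it by 6.5 mm on each side.
- fence (a joint): travel of the spring-backed metal fence in m: 0 not pressed, grows as it is pushed along the jig's +x, hard stop at 0.020. The springs give 1 N at the first movement and 0.8 N more per mm, so 0.010 means about 9 N. The pointer tip stands between the ridges from 0.0075 to 0.0135.
- fence_face (a point): point on the front face of the fence, on the jig's centre line, 47 mm above the bench (mid-height of a rail on the bed); it moves with the fence; axes as the jig's. The fence is 82 mm wide, 12 mm thick, 66 mm high (brass pointer on it to 74 mm), with a window 22 mm wide in the middle.
- long_offcut: flat planed offcut, 60 x 140 x 18 mm, larger than the rail in length and width, lying flat at the other of the two places; origin at the centre of its underside, length along y. To be left alone.
- tape_measure: tape measure, 34 x 77 x 56 mm, near the bench's front edge; origin at the centre of its underside. To be left alone.
- screwdriver: screwdriver, 162 mm long, 24 mm thick, lying between the jig and the nearer place, its length pointing away from the robot; origin at the centre of its underside. To be left alone.
- wax_tin: round tin, 69 mm diameter, 29 mm high, behind and left of the jig; origin at the centre of its underside. To be left alone.
- oil_can: oil can with a long spout, 62 x 116 x 158 mm, on the left; origin at the centre of its underside. To be left alone.
There are look-alikes about, which are no part of the job. What is shaped like the rail but orange is not meant.

How it is judged (in metres and radians):
On the way:
1. the rail lies flat and straight on the bed, the fence not yet pushed (z of rail in the frame of jig between 0.032 and 0.042 m and y of rail in the frame of jig between -0.012 and 0.012 m and x of rail in the frame of jig between -0.11 and -0.01 m and angle between the y axis of rail and the x axis of jig, either way round below 0.17 rad and value of joint fence below 0.003 m), for 0.2 s.
At the end, for the whole second after the job is handed in: The robot still holds the rail pressed endways against the fence: fence pushed in 6.5 to 14.5 mm (4 to 16 N between rail and fence), the rail flat on the bed (underside within 3 mm below or 4 mm above its top, tilt under 4 degrees), centred within 7 mm and straight within 0.10 rad, and at rest (value of joint fence between 0.0065 and 0.0145 m and contact force between rail and fence between 4 and 16 N and x of rail in the frame of fence_face between -0.06 and -0.052 m and y of rail in the frame of jig between -0.007 and 0.007 m and z of rail in the frame of jig between 0.033 and 0.04 m and angle between the y axis of rail and the x axis of jig, either way round below 0.1 rad and angle between rail's own z axis and vertical below 0.07 rad and contact force between any of the fingers, the arm and rail above 1 N and linear speed of rail below 0.01 m/s); the arm keeps its last pose, push and grip.
It fails at once if the fence is pushed to its hard stop (value of joint fence above 0.0185 m).
It fails at once if another thing on the bench is moved by more than 30 mm (distance of any of long_offcut, tape_measure, screwdriver, wax_tin, oil_can from where it was at the start of the episode above 0.03 m).
It also fails if it takes over 40 s, if anything falls off the work surface, if the arm or the gripper's body presses on something with over 40 N, if the wrist force passes 120 N, or if a joint passes its speed limit or range.

## Working session

There is one attempt and no reset: what is moved stays moved. The work goes in short steps, Python scripts to look and compute and a tool call to move; the robot and the scene stay as the last step left them, time stands still between calls to the robot, and variables do not carry over. Pictures are saved under pics/ and viewed, about 8 in all and at most 12, crops included, and the job is handed in when it is done.

Besides the shell and the picture viewer there is one more tool, called after ">>>" in YAML: its name, and indented under it one key for each argument. step_arm: Moves the arm, as the interface text tells. Its arguments: {"type":"object","properties":{"deltas":{"type":"array"},"fingers":{"type":"number"}},"required":["deltas"]}

```bash
mkdir -p pics; ls; python3 - <<'E'
from plant import bot
import cv2
print(bot.get_obs(), bot.tip_reach)
for n in ("scene","top"):
    p=bot.capture(n); cv2.imwrite(f"pics/{n}0.png",cv2.resize(p["color"][:,:,::-1],(800,600)))
    print(n,p["fx"],p["cx"],p["cy"],p["R"],p["t"])
    for q in ("rail","long_offcut","jig","fence","screwdriver","wax_tin","tape_measure","oil_can"):
        print(q,[(round(d["p"],2),[round(v) for v in d["rect"]]) for d in bot.boxes_of(q,p)[:3]])
E
```

```text
pics
{'time': 0.0, 'joint_positions': array([-1.28103438e+00,  3.42709466e-01,  1.52502294e+00, -6.25295172e-06,
        1.27537768e+00, -1.45988776e-01]), 'dq': array([ 0.00015597,  0.00164216,  0.00015416,  0.00085948, -0.00062814,
       -0.00110823]), 'tau': array([ 1.61510903e-03, -4.31240737e+01, -2.44217867e+01,  7.18661863e-02,
        5.58653427e-02, -1.05754079e-04]), 'tool_pos': array([ 221.51588826, -475.5744095 ,  251.04974037]), 'tcp_rot': array([-3.14009049e+00, -2.14825981e-04,  4.35752382e-01]), 'contact_force': array([ 0.48178245, -0.29895714,  0.98439884]), 'moment': array([-0.06153435,  0.00549167,  0.01863531]), 'grip_width': 91.76492474269848} 25.0
scene 357.87059372176316 257.84468683583447 190.08989885180446 [[-0.79979747 -0.60021745  0.00793825]
 [-0.47090366  0.61917434 -0.62838911]
 [ 0.37225495 -0.50632218 -0.77785867]] [536.5775606  145.99270658 915.68003341]
rail [(0.91, [342, 189, 43, 22]), (0.64, [237, 246, 38, 42])]
long_offcut [(0.59, [292, 207, 50, 43])]
jig [(0.79, [322, 130, 46, 62])]
fence [(0.78, [323, 116, 26, 23])]
screwdriver [(0.55, [301, 187, 23, 14]), (0.31, [237, 154, 24, 15])]
wax_tin [(0.71, [318, 129, 42, 66]), (0.57, [237, 154, 28, 18])]
tape_measure [(0.73, [305, 257, 27, 26])]
oil_can [(0.93, [168, 295, 34, 71])]
top 409.39650549310954 248.55283119191967 196.98091355537628 [[-0.0243024  -0.99969738  0.0038135 ]
 [-0.99024471  0.02354872 -0.13733486]
 [ 0.1372035  -0.00711386 -0.99051734]] [ 220.26178033  514.05510618 1352.6089197 ]
rail [(0.87, [301, 245, 23, 31]), (0.58, [206, 211, 22, 30])]
long_offcut [(0.63, [261, 221, 18, 40])]
jig [(0.63, [350, 194, 78, 50])]
fence [(0.76, [365, 190, 16, 22])]
screwdriver [(0.67, [288, 207, 8, 44])]
wax_tin [(0.55, [276, 156, 22, 19])]
tape_measure []
oil_can [(0.74, [362, 188, 15, 26]), (0.59, [142, 212, 18, 19])]
```

```bash
cat > h.py <<'E'
import numpy as np, cv2
def pix2w(p,u,v,z):
    d=p["R"].T@np.array([(u-p["cx"])/p["fx"],(v-p["cy"])/p["fy"],1.]); c=-p["R"].T@p["t"]
    return c+d*(z-c[2])/d[2]
def w2pix(p,X):
    c=p["R"]@np.asarray(X,float)+p["t"]; return np.array([p["fx"]*c[0]/c[2]+p["cx"],p["fy"]*c[1]/c[2]+p["cy"]])
E
python3 - <<'E'
from plant import bot
import cv2,numpy as np
from h import *
p=bot.capture("top"); s=bot.capture("scene")
a=cv2.resize(p["color"][120:290,120:420,::-1],None,fx=2.6,fy=2.6,interpolation=cv2.INTER_CUBIC)
cv2.imwrite("pics/topc.png",a)
b=cv2.resize(s["color"][80:330,140:390,::-1],(600,600),interpolation=cv2.INTER_CUBIC)
cv2.imwrite("pics/scenec.png",b)
for n,u,v,z in (("railA",301,245,22),("railB",206,211,22),("off",261,221,18),("jig",350,194,20),("fence",365,190,60),("sd",288,207,15)): print(n,pix2w(p,u,v,z).round())
for n,u,v,z in (("railA",342,189,11),("railB",237,246,11),("off",292,207,9)): print(n,pix2w(s,u,v,z).round())
E
```

```text
railA [354.  35.  22.]
railB [476. 354.  22.]
off [438. 167.  18.]
jig [ 523. -141.   20.]
fence [ 530. -181.   60.]
sd [484.  73.  15.]
railA [346.  34.  11.]
railB [468. 358.  11.]
off [425. 172.   9.]
```

View pics/topc.png

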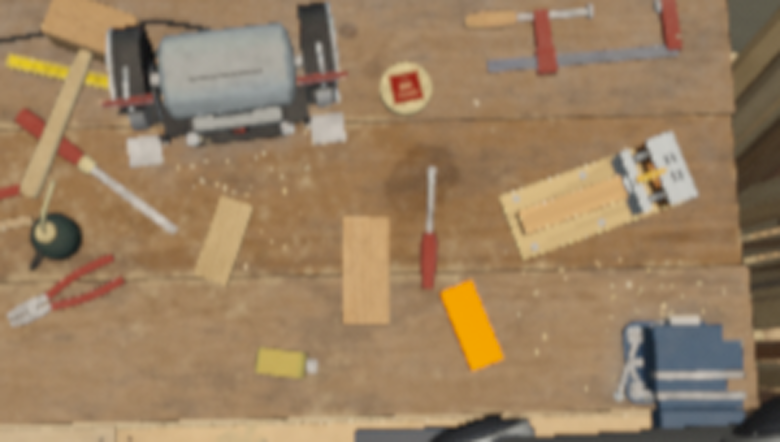

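View pics/scenec.png

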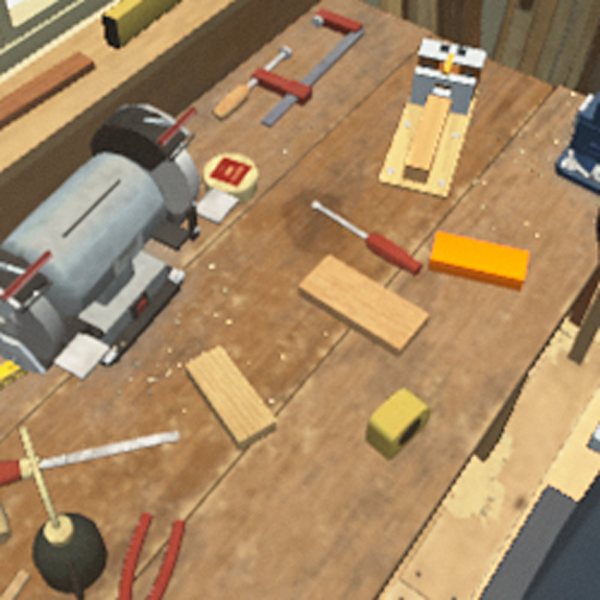

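Rail candidates in top-view pixels:
- (301,245): orange block, the excluded look-alike.
- (261,221): larger offcut.
- (206,211): smaller offcut, so this is the rail. In the top crop it is at (223,240), with corners around (222,196), (251,207), (224,284) and (195,272).

The jig is at crop (600,195), with its fence on the right. I'll check the sizes numerically.

```bash
python3 - <<'E'
from plant import bot
import cv2,numpy as np
from h import *
p=bot.capture("top")
f=lambda c,z:[pix2w(p,u/2.6+120-.3,v/2.6+120-.3,z)[:2] for u,v in c]
for n,c,z in (("rail",[(222,196),(251,207),(224,284),(195,272)],22),("off",[(343,216),(388,216),(389,324),(343,324)],18),("base",[(499,200),(525,258)],8),("bedline",[(520,224),(624,192)],36),("block",[(674,131),(698,194)],69)):
    q=np.array(f(c,z)); print(n,q.round().tolist(),q.mean(0).round(1),np.linalg.norm(np.diff(q,axis=0),axis=1).round())
    d=q[-1]-q[0]; print(np.degrees(np.arctan2(d[1],d[0])).round(1))
    if len(q)==4:
        d=(q[2]+q[3]-q[0]-q[1]);print("axis",np.degrees(np.arctan2(d[1],d[0])))
print(bot.get_obs()["tcp_rot"])
a=cv2.resize(p["color"][185:240,190:290,::-1],None,fx=7,fy=7,interpolation=cv2.INTER_CUBIC)
cv2.imwrite("pics/rail_close.png",a)
E
```

```text
rail [[531.0, 356.0], [516.0, 318.0], [415.0, 355.0], [432.0, 392.0]] [473.5 355.5] [ 41. 107.  41.]
160.0
axis 159.9966245142819
off [[501.0, 198.0], [500.0, 138.0], [359.0, 142.0], [360.0, 201.0]] [429.9 169.7] [ 59. 141.  60.]
178.5
axis 178.645366822056
base [[519.0, -10.0], [441.0, -41.0]] [480.  -25.9] [84.]
-158.5
bedline [[483.0, -32.0], [522.0, -170.0]] [ 502.5 -100.7] [143.]
-74.3
block [[595.0, -230.0], [512.0, -255.0]] [ 553.6 -242. ] [86.]
-163.1
[3.14149709e+00 8.98414892e-06 4.35818729e-01]
```

View pics/rail_close.png

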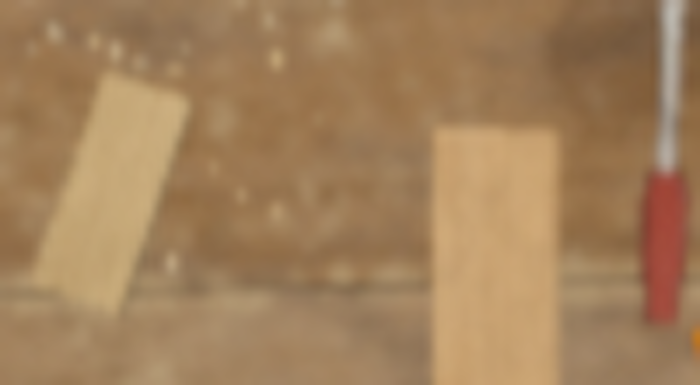

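The close crop confirms it. The left piece measures about 41x107 mm and is the rail. The right one is 60x141 mm and is the long offcut. Next I'll work out the waypoint moves, passing over the jig for a wrist picture.

```bash
cat >> h.py <<'E'
def plan(p0,yaw0,wps):
    """tool-down shifts: world pose (xyz,yaw) list -> tool-axes rows"""
    for x,y,z,w in wps:
        d=np.array([x,y,z])-p0; c,s=np.cos(yaw0),np.sin(yaw0)
        print([round(c*d[0]+s*d[1],1),round(s*d[0]-c*d[1],1),round(-d[2],1),0,0,round(-(w-yaw0),3)],"dist",round(np.linalg.norm(d)))
        p0=np.array([x,y,z]);yaw0=w
E
python3 - <<'E'
from h import *
plan(np.array([221.6,-475.9,251.7]),.436,[(310,-310,250,1.02),(410,-145,250,1.6),(470,40,250,2.18),(474,240,250,2.76),(474,355,180,2.793)])
E
```

```text
[np.float64(150.2), np.float64(-113.0), np.float64(1.7), 0, 0, -0.584] dist 188
[np.float64(192.9), np.float64(-1.1), np.int64(0), 0, 0, -0.58] dist 193
[np.float64(183.2), np.float64(65.4), np.int64(0), 0, 0, -0.58] dist 194
[np.float64(161.7), np.float64(117.7), np.int64(0), 0, 0, -0.58] dist 200
[np.float64(42.8), np.float64(106.7), np.int64(70), 0, 0, -0.033] dist 135
```

>>> step_arm:
  deltas:
    - [150,-113,2,0,0,-0.58]
    - [150,-113,2,0,0,-0.58]
    - [150,-113,2,0,0,-0.58]
    - [150,-113,2,0,0,-0.58]
    - [150,-113,2,0,0,-0.58]
  fingers: 75

```text
time: 1.47
tool_pos: [310.8, -306.6, 249.8]
tcp_rot: [-3.141, -0.001, 1.024]
contact_force: [0.0, -0.9, 0.3]
grip_width: 75.3
```

>>> step_arm:
  deltas:
    - [193,-1,0,0,0,-0.58]
    - [193,-1,0,0,0,-0.58]
    - [193,-1,0,0,0,-0.58]
    - [193,-1,0,0,0,-0.58]
    - [193,-1,0,0,0,-0.58]

```text
time: 1.88
tool_pos: [411.9, -142.6, 250.0]
tcp_rot: [3.141, -0.0, 1.604]
contact_force: [-0.9, -0.6, 0.4]
grip_width: 74.8
```

```bash
python3 - <<'E'
from plant import bot
import cv2,numpy as np,pickle
from h import *
p=bot.capture("wrist"); pickle.dump(p,open("w1.pkl","wb"))
cv2.imwrite("pics/w1.png",cv2.resize(p["color"][:,:,::-1],(800,600)))
o=bot.get_obs();print(o["tool_pos"],o["tcp_rot"],p["R"].round(3),p["t"].round())
for X in [(483,-32,36),(522,-170,36),(511,-133,36)]: print(w2pix(p,X)*800/512)
E
```

```text
[ 413.22377336 -140.31902227  249.98657881] [ 3.13954460e+00 -2.03136452e-03  1.60849676e+00] [[ 0.999  0.034  0.   ]
 [ 0.033 -0.966  0.255]
 [ 0.009 -0.255 -0.967]] [-406. -183.  348.]
[511.70338679 106.02340348]
[546.12584267 302.07585877]
[536.84474353 253.37542965]
```

View pics/w1.png

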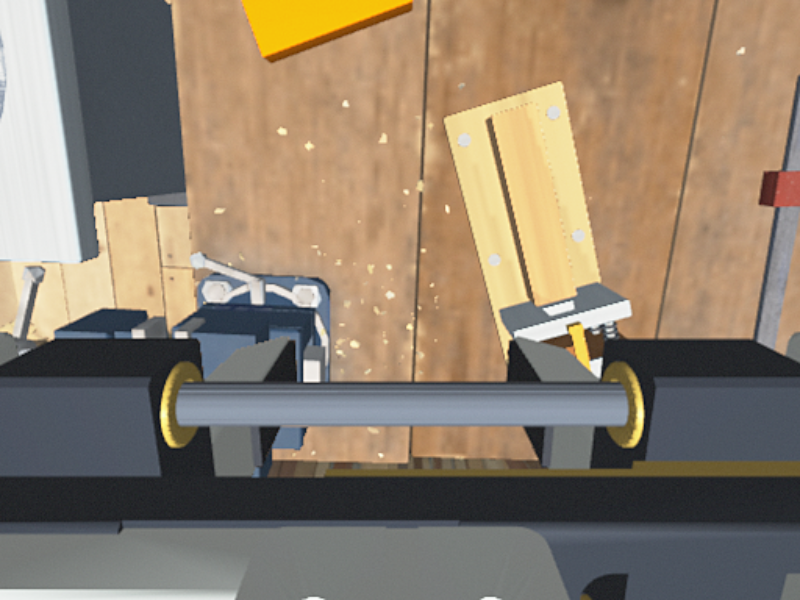

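The wrist view shows the jig clearly: base corners at (444,119) and (563,82), bed from (511,110) to (555,301), and the fence at (510-630, 290-335).

```bash
python3 - <<'E'
import pickle
from h import *
p=pickle.load(open("w1.pkl","rb")); k=512/800
W=lambda u,v,z:pix2w(p,u*k-.2,v*k-.2,z)[:2]
deg=lambda d:np.degrees(np.arctan2(d[1],d[0])).round(2)
a,b=W(444,119,8),W(563,82,8); print("base end",a,b,(a+b)/2,np.linalg.norm(b-a),deg(b-a)-90+180-180)
l0,l1=W(490,118,36),W(537,305,36); r0,r1=W(532,103,36),W(573,296,36)
print("bed L",deg(l1-l0),np.linalg.norm(l1-l0),"R",deg(r1-r0),"w",np.linalg.norm(r0-l0),"mid0",(l0+r0)/2,"mid1",(l1+r1)/2)
e0,e1=W(444,119,8),W(490,290,8);f0,f1=W(563,82,8),W(600,280,8);print("base edges",deg(e1-e0),deg(f1-f0))
g0,g1=W(513,338,66),W(630,302,66);print("fence top front?",g0,g1,np.linalg.norm(g1-g0),deg(g1-g0))
m=W(504,100.5,8); 
for th in (-74,-74.5,-75,-75.5): 
    u=np.array([np.cos(np.radians(th)),np.sin(np.radians(th))]); print(th,(a+b)/2+115*u,(l0+r0)/2+105*u)
plan(np.array([410,-145,250]),1.596,[(470,40,250,2.18),(474,240,250,2.76),(474,355,150,2.793)])
E
```

```text
base end [439.31168235 -39.12635073] [524.57103747 -10.75672264] [481.94135991 -24.94153668] 89.8554029240071 -71.6
bed L -70.64 140.2192270825752 R -71.53 w 29.78321524273141 mid0 [482.50134331 -34.70866078] mid1 [ 528.27647761 -168.30960578]
base edges -70.95 -71.99
fence top front? [ 491.55348229 -188.58066233] [ 569.9981889 -159.4831516] 83.66741974095537 20.35
-74 [ 513.63965583 -135.48663172] [ 511.44326567 -135.64113886]
-74.5 [ 512.67377316 -135.7590388 ] [ 510.5613728  -135.88985837]
-75 [ 511.7055501  -136.02300671] [ 509.67734305 -136.13087254]
-75.5 [ 510.73506038 -136.27851533] [ 508.79124374 -136.36416302]
[np.float64(183.4), np.float64(64.6), np.int64(0), 0, 0, -0.584] dist 194
[np.float64(161.7), np.float64(117.7), np.int64(0), 0, 0, -0.58] dist 200
[np.float64(42.8), np.float64(106.7), np.int64(100), 0, 0, -0.033] dist 152
```

>>> step_arm:
  deltas:
    - [183,65,0,0,0,-0.58]
    - [183,65,0,0,0,-0.58]
    - [183,65,0,0,0,-0.58]
    - [183,65,0,0,0,-0.58]
    - [183,65,0,0,0,-0.58]

```text
time: 2.35
tool_pos: [471.7, 42.0, 249.9]
tcp_rot: [3.141, -0.0, 2.183]
contact_force: [-0.1, -0.5, 0.3]
grip_width: 74.9
```

>>> step_arm:
  deltas:
    - [162,118,0,0,0,-0.58]
    - [162,118,0,0,0,-0.58]
    - [162,118,0,0,0,-0.58]
    - [162,118,0,0,0,-0.58]
    - [162,118,0,0,0,-0.58]

```text
time: 2.77
tool_pos: [475.7, 242.1, 249.8]
tcp_rot: [3.141, 0.0, 2.763]
contact_force: [0.3, -0.0, -0.2]
grip_width: 75.0
```

```bash
python3 - <<'E'
from plant import bot
import cv2,numpy as np,pickle
from h import *
p=bot.capture("wrist"); pickle.dump(p,open("w2.pkl","wb"))
cv2.imwrite("pics/w2.png",cv2.resize(p["color"][:,:,::-1],(800,600)))
o=bot.get_obs();print(o["tool_pos"],o["tcp_rot"])
c=[(531,356),(516,318),(415,355),(432,392)]
for X in c: print((w2pix(p,(*X,22))*800/512).round())
E
```

```text
[475.50573711 246.75841067 249.66093879] [ 3.13775677e+00 -8.25610136e-04  2.76876401e+00]
[565. 271.]
[512. 271.]
[517. 124.]
[573. 127.]
```

View pics/w2.png

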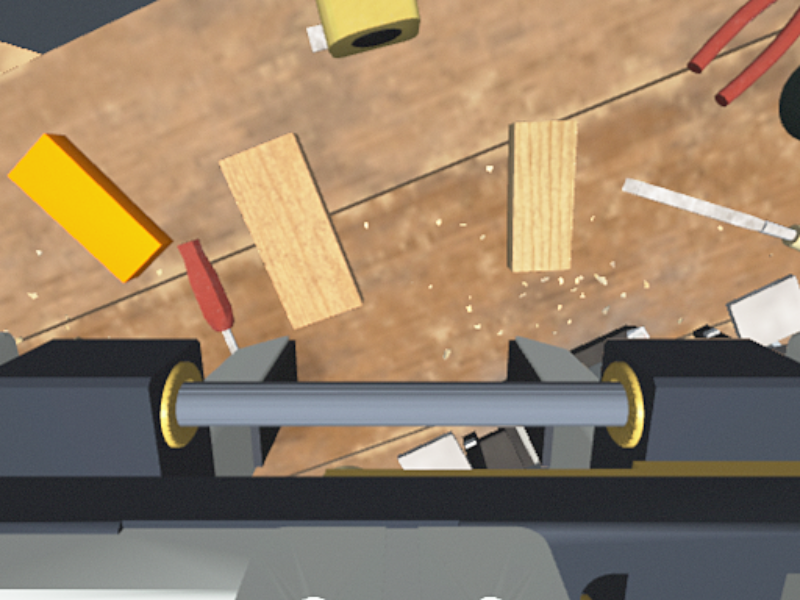

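The wrist view shows the rail with top-face corners at about (518,122), (577,121), (571,270) and (514,271), clear of its neighbours. The offcut is at (290,230).

```bash
python3 - <<'E'
import pickle
from h import *
p=pickle.load(open("w2.pkl","rb")); k=512/800
a=p["color"][70:180,315:380].astype(float)
# refine: wood mask, largest component, min area rect
c=np.array([pix2w(p,u*k-.2,v*k-.2,22)[:2] for u,v in [(518,122),(577,121),(571,270),(514,271)]])
print(c.round(1),c.mean(0),np.linalg.norm(np.diff(c,axis=0),axis=1))
for i,j in((0,3),(1,2)): d=c[i]-c[j]; print(np.arctan2(d[1],d[0]),np.degrees(np.arctan2(d[1],d[0])))
m=c.mean(0)
plan(np.array([474,240,250]),2.756,[(*m,100,2.793),(*m,29,2.793)])
E
```

```text
[[413.6 356.1]
 [428.5 395.6]
 [531.8 360.6]
 [516.3 319.4]] [472.54405552 357.9366498 ] [ 42.15234722 108.99413354  44.03840394]
2.797858646387454 160.30549211218653
2.8151735601300083 161.29756359226795
[np.float64(45.7), np.float64(108.7), np.float64(150.0), 0, 0, -0.037] dist 191
[np.float64(0.0), np.float64(0.0), np.float64(71.0), 0, 0, -0.0] dist 71
```

>>> step_arm:
  deltas:
    - [56,108,100,0,0,-0.045]
    - [56,108,100,0,0,-0.045]
    - [56,108,100,0,0,-0.045]
    - [56,108,120,0,0,-0.045]
    - [56,108,150,0,0,-0.045]

```text
time: 3.23
tool_pos: [464.5, 364.1, 98.7]
tcp_rot: [3.139, 0.001, 2.803]
contact_force: [0.6, -0.6, -0.0]
grip_width: 74.9
```

>>> step_arm:
  deltas:
    - [0,0,25,0,0,0]
    - [0,0,50,0,0,0]
    - [0,0,65,0,0,0]
    - [0,0,71,0,0,0]
    - [0,0,71,0,0,0]

```text
time: 3.65
tool_pos: [464.3, 359.9, 27.3]
tcp_rot: [-3.139, -0.002, 2.8]
contact_force: [-0.1, -0.3, 0.2]
grip_width: 74.9
```

>>> step_arm:
  deltas:
    - [0,0,0,0,0,0]
    - [0,0,0,0,0,0]
    - [0,0,0,0,0,0]
    - [0,0,0,0,0,0]
    - [0,0,0,0,0,0]
  fingers: 30

```text
time: 4.07
tool_pos: [465.2, 360.6, 29.5]
tcp_rot: [3.141, 0.001, 2.801]
contact_force: [-0.5, -0.0, 1.2]
grip_width: 46.3
```

```bash
python3 - <<'E'
from h import *
plan(np.array([463,361,29]),2.801,[(463,361,190,2.801),(425,190,190,2.4),(470,10,190,2.0),(503,-91,140,1.895)])
E
```

```text
[np.float64(0.0), np.float64(0.0), np.int64(-161), 0, 0, -0.0] dist 161
[np.float64(-21.3), np.float64(-173.9), np.int64(0), 0, 0, 0.401] dist 175
[np.float64(-154.8), np.float64(-102.3), np.int64(0), 0, 0, 0.4] dist 186
[np.float64(-105.6), np.float64(-12.0), np.int64(50), 0, 0, 0.105] dist 117
```

>>> step_arm:
  deltas:
    - [0,0,0,0,0,0]
    - [0,0,0,0,0,0]
    - [0,0,-20,0,0,0]
    - [0,0,-50,0,0,0]
    - [0,0,-80,0,0,0]

```text
time: 4.48
tool_pos: [464.1, 360.0, 108.6]
tcp_rot: [-3.139, -0.002, 2.801]
contact_force: [0.3, 0.3, -0.7]
grip_width: 44.7
```

>>> step_arm:
  deltas:
    - [0,0,-30,0,0,0]
    - [0,0,-60,0,0,0]
    - [0,0,-81,0,0,0]
    - [0,0,-81,0,0,0]

```text
time: 4.82
tool_pos: [466.7, 361.6, 194.7]
tcp_rot: [3.135, 0.006, 2.801]
contact_force: [1.2, 0.7, -0.5]
grip_width: 44.7
```

```bash
python3 - <<'E'
from plant import bot
import cv2,numpy as np,pickle
from h import *
p=bot.capture("wrist"); pickle.dump(p,open("w3.pkl","wb"))
cv2.imwrite("pics/w3.png",cv2.resize(p["color"][:,:,::-1],(800,600)))
o=bot.get_obs();print(o["tool_pos"],o["tcp_rot"],o["grip_width"],o["contact_force"])
E
```

```text
[465.75764548 361.02382229 192.02982221] [3.13781389 0.00327461 2.80082884] 44.73270211143582 [-0.12325898 -0.34612589 -0.91118314]
```

View pics/w3.png

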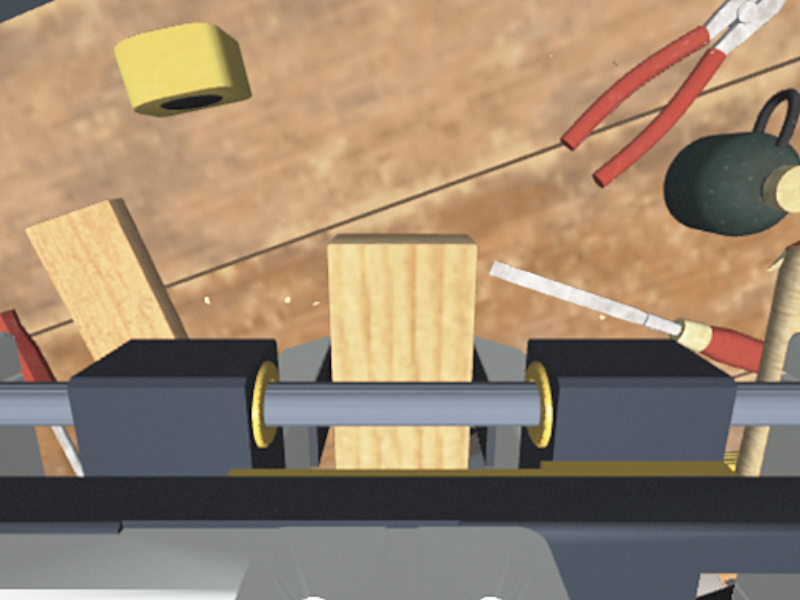

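```bash
python3 - <<'E'
import pickle
from h import *
from scipy.spatial.transform import Rotation as Ro
p=pickle.load(open("w3.pkl","rb")); k=512/800
T=np.array([466.2,361.3,193.5]); R=Ro.from_euler("xyz",[3.137,.0045,2.801]).as_matrix()
for u,v in [(329,243),(476,243),(331,340),(474,340),(336,450),(471,450)]:
    print((R.T@(pix2w(p,u*k-.2,v*k-.2,T[2]-7)-T)).round(1))
E
```

```text
[ 46.7 -21.3   6.7]
[46.7 22.6  6.9]
[ 15.9 -21.9   6.8]
[15.8 23.2  7. ]
[-23.5 -21.7   7. ]
[-23.7  23.8   7.2]
```

>>> step_arm:
  deltas:
    - [-4,-35,0,0,0,0.08]
    - [-8,-70,0,0,0,0.16]
    - [-13,-105,0,0,0,0.24]
    - [-17,-140,0,0,0,0.32]
    - [-21,-174,0,0,0,0.4]

```text
time: 5.28
tool_pos: [424.8, 187.7, 188.0]
tcp_rot: [-3.139, -0.002, 2.397]
contact_force: [0.1, -0.3, -0.4]
grip_width: 44.8
```

>>> step_arm:
  deltas:
    - [-31,-20,0,0,0,0.08]
    - [-62,-41,0,0,0,0.16]
    - [-93,-61,0,0,0,0.24]
    - [-124,-82,0,0,0,0.32]
    - [-155,-102,0,0,0,0.4]

```text
time: 5.7
tool_pos: [471.1, 7.9, 188.2]
tcp_rot: [-3.139, -0.002, 1.997]
contact_force: [1.1, -0.5, -0.8]
grip_width: 44.7
```

>>> step_arm:
  deltas:
    - [-30,-3,10,0,0,0.03]
    - [-60,-6,20,0,0,0.06]
    - [-90,-10,40,0,0,0.106]
    - [-106,-12,50,0,0,0.106]
    - [-106,-12,50,0,0,0.106]

```text
time: 6.12
tool_pos: [504.1, -94.3, 135.8]
tcp_rot: [-3.136, -0.003, 1.891]
contact_force: [-0.6, 0.7, -0.6]
grip_width: 45.0
```

```bash
python3 - <<'E'
from plant import bot
import cv2,numpy as np,pickle
from h import *
p=bot.capture("wrist"); pickle.dump(p,open("w4.pkl","wb"))
t=bot.capture("top"); pickle.dump(t,open("t4.pkl","wb"))
s=bot.capture("scene"); pickle.dump(s,open("s4.pkl","wb"))
a=cv2.resize(s["color"][70:180,250:400,::-1],(800,586),interpolation=cv2.INTER_CUBIC)
cv2.imwrite("pics/s4.png",a)
b=cv2.resize(p["color"][:,:,::-1],(800,600)); cv2.imwrite("pics/w4.png",b)
o=bot.get_obs();print(o["tool_pos"],o["tcp_rot"],o["grip_width"],o["contact_force"])
E
```

```text
[504.54414004 -91.06305637 138.98561207] [-3.13994372e+00 -1.58427402e-03  1.89472910e+00] 44.714280122316346 [-1.49902469  0.05587847 -0.49452115]
```

View pics/w4.png

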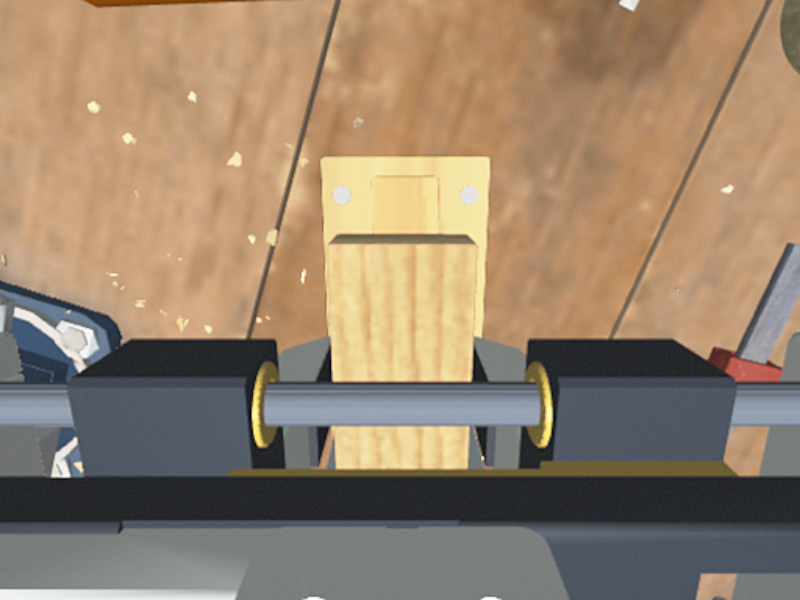

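The view from behind shows the jig straight under the rail: base end at (322-490,157), bed end at (372-438,176), rail end at (329-476,240).

```bash
python3 - <<'E'
import pickle
from h import *
from scipy.spatial.transform import Rotation as Ro
p=pickle.load(open("w4.pkl","rb")); k=512/800
T=np.array([504.3,-91.5,138.5]); R=Ro.from_euler("xyz",[-3.139,-.0015,1.8945]).as_matrix()
for n,u,v,z in [("base",322,157,8),("base",490,157,8),("baseLow",327,300,8),("baseLowR",483,335,8),("bed",372,176,36),("bed",438,176,36),("bed",374,234,36),("bed",439,234,36),("railend",329,243,T[2]-7),("railend",476,243,T[2]-7)]:
    w=pix2w(p,u*k-.2,v*k-.2,z); print(n,w[:2].round(1),(R.T@(w-T)).round(1))
E
```

```text
base [439.6 -37.9] [ 71.2 -44.  130.7]
base [523.6  -9.9] [ 71.   44.6 130.5]
baseLow [ 463.9 -112.4] [ -7.2 -44.6 130.6]
baseLowR [ 555.6 -103.9] [-28.3  45.  130.3]
bed [469.2 -37.8] [ 61.9 -16.  102.6]
bed [498.9 -27.9] [ 61.8  15.4 102.6]
bed [478.4 -63.9] [ 34.3 -15.5 102.6]
bed [508.6 -53.8] [ 34.2  16.4 102.5]
railend [468.5 -56.4] [ 44.7 -22.8   7.1]
railend [509.1 -42.8] [44.6 20.   7. ]
```

View pics/s4.png

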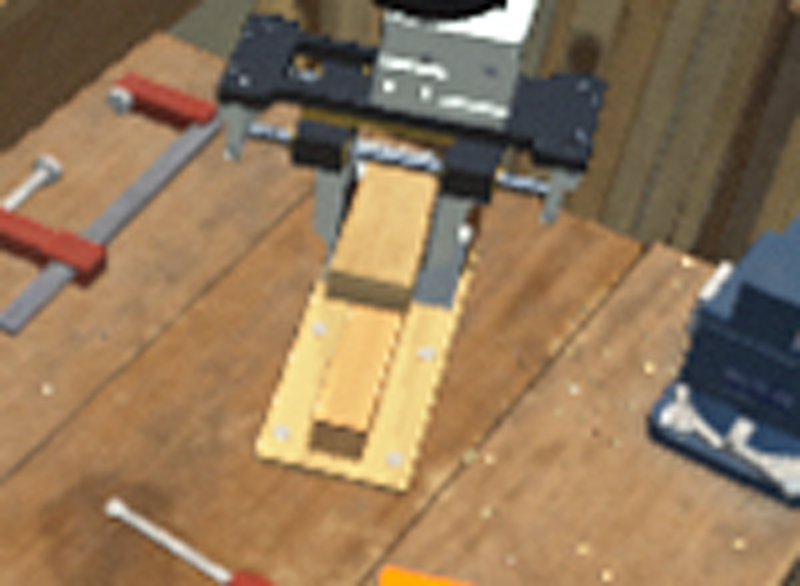

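Rail and jig centre lines agree within about 1.5 mm, with a gap of about 19 mm to the fence. Lowering.

>>> step_arm:
  deltas:
    - [0,0,25,0,0,0]
    - [0,0,45,0,0,0]
    - [0,0,58,0,0,0]
    - [0,0,65,0,0,0]
    - [0,0,68,0,0,0]

```text
time: 6.68
tool_pos: [504.8, -90.5, 71.3]
tcp_rot: [-3.141, -0.001, 1.896]
contact_force: [-0.1, 0.4, -1.6]
grip_width: 45.0
```

>>> step_arm:
  deltas:
    - [0,0,2,0,0,0]
    - [0,0,4,0,0,0]
    - [0,0,6,0,0,0]
    - [0,0,7,0,0,0]
    - [0,0,7,0,0,0]

```text
time: 7.1
tool_pos: [505.7, -91.8, 65.3]
tcp_rot: [3.141, 0.001, 1.895]
contact_force: [0.3, 0.5, 1.3]
grip_width: 44.7
```

>>> step_arm:
  deltas:
    - [0,0,0,0,0,0]
    - [0,0,0,0,0,0]
    - [0,0,0,0,0,0]

```text
time: 7.35
tool_pos: [505.6, -91.8, 65.2]
tcp_rot: [3.141, 0.001, 1.895]
contact_force: [0.5, 2.6, 5.3]
grip_width: 44.3
```

```bash
python3 - <<'E'
from plant import bot
import cv2,numpy as np,pickle
p=bot.capture("wrist"); pickle.dump(p,open("w5.pkl","wb"))
s=bot.capture("scene")
a=cv2.resize(s["color"][90:170,280:380,::-1],(750,600),interpolation=cv2.INTER_CUBIC)
b=cv2.resize(p["color"][:,:,::-1],(800,600))[100:480,250:550]
cv2.imwrite("pics/s5.png",np.hstack([cv2.resize(a,(500,400)),cv2.resize(b,(300,400))]))
o=bot.get_obs();print(o["time"],o["tool_pos"],o["tcp_rot"],o["grip_width"],o["contact_force"])
E
```

```text
7.45 [505.64131919 -91.83718021  65.17718306] [3.14075541e+00 5.71938893e-04 1.89476017e+00] 44.53583541874653 [-0.88878302  3.05437266  4.81895777]
```

View pics/s5.png

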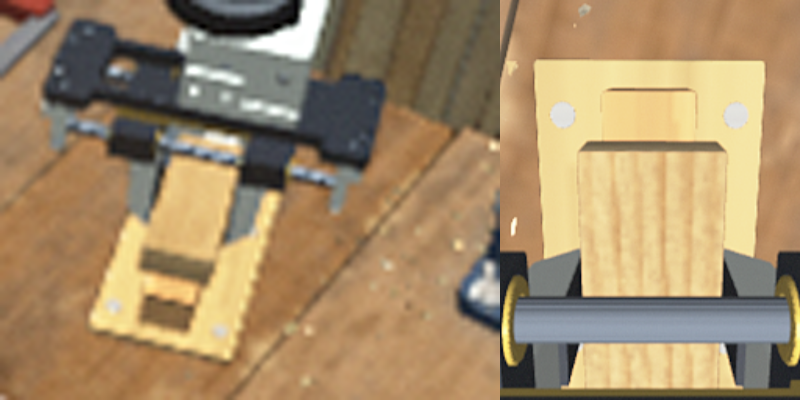

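The rail is flat on the bed, off-centre by only about 1 mm (rail 580-727 against bed 602-696 in the right panel), with a 5 N contact. I'll slide it gently towards the fence.

>>> step_arm:
  deltas:
    - [-4,-0.5,0,0,0,0]
    - [-8,-1,0,0,0,0]
    - [-12,-1,0,0,0,0]
    - [-15,-1,0,0,0,0]
    - [-15,-1,0,0,0,0]

```text
time: 7.87
tool_pos: [509.4, -106.6, 65.2]
tcp_rot: [3.141, 0.0, 1.895]
contact_force: [-1.8, 0.7, 5.9]
grip_width: 44.7
```

>>> step_arm:
  deltas:
    - [-1,0,0,0,0,0]
    - [-2,0,0,0,0,0]
    - [-2,0,0,0,0,0]

```text
time: 8.12
tool_pos: [509.8, -108.0, 65.2]
tcp_rot: [3.141, -0.0, 1.895]
contact_force: [-2.1, 2.7, 6.4]
grip_width: 45.0
```

>>> step_arm:
  deltas:
    - [-1,0,0,0,0,0]
    - [-2,0,0,0,0,0]
    - [-2,0,0,0,0,0]

```text
time: 8.37
tool_pos: [510.4, -109.9, 65.2]
tcp_rot: [3.141, -0.0, 1.895]
contact_force: [-1.3, 3.6, 6.0]
grip_width: 44.9
```

>>> step_arm:
  deltas:
    - [-1,0,0,0,0,0]
    - [-2,0,0,0,0,0]
    - [-2,0,0,0,0,0]

```text
time: 8.62
tool_pos: [511.0, -111.4, 65.2]
tcp_rot: [3.141, -0.001, 1.895]
contact_force: [-0.1, 4.4, 7.2]
grip_width: 44.7
```

>>> step_arm:
  deltas:
    - [-1,0,0,0,0,0]
    - [-2,0,0,0,0,0]
    - [-2,0,0,0,0,0]

```text
time: 8.87
tool_pos: [511.4, -112.9, 65.2]
tcp_rot: [3.142, -0.002, 1.895]
contact_force: [-1.9, 6.6, 8.3]
grip_width: 44.8
```

>>> step_arm:
  deltas:
    - [-1,0,0,0,0,0]
    - [-2,0,0,0,0,0]
    - [-3,0,0,0,0,0]
    - [-3,0,0,0,0,0]

```text
time: 9.2
tool_pos: [512.2, -115.2, 65.2]
tcp_rot: [-3.141, -0.003, 1.894]
contact_force: [-2.4, 10.4, 10.5]
grip_width: 45.2
```

>>> step_arm:
  deltas:
    - [-1,0,0,0,0,0]
    - [-2,0,0,0,0,0]
    - [-3,0,0,0,0,0]
    - [-3,0,0,0,0,0]

```text
time: 9.53
tool_pos: [513.0, -117.5, 65.2]
tcp_rot: [-3.141, -0.003, 1.895]
contact_force: [-3.3, 11.9, 11.4]
grip_width: 44.5
```

```bash
python3 - <<'E'
from plant import bot
import cv2,numpy as np,pickle
p=bot.capture("wrist"); pickle.dump(p,open("w6.pkl","wb"))
t=bot.capture("top"); pickle.dump(t,open("t6.pkl","wb"))
s=bot.capture("scene"); pickle.dump(s,open("s6.pkl","wb"))
a=cv2.resize(s["color"][80:150,295:355,::-1],(400,466),interpolation=cv2.INTER_CUBIC)
b=cv2.resize(t["color"][165:235,320:395,::-1],(400,373),interpolation=cv2.INTER_CUBIC)
c=np.zeros((600,800,3),np.uint8); c[:466,:400]=a; c[:373,400:]=b
c[373:600,400:]=cv2.resize(cv2.resize(p["color"][:,:,::-1],(800,600))[100:327,200:600],(400,227))
cv2.imwrite("pics/s6.png",c)
print([ (round(d["p"],2),np.round(d["rect"],1)) for d in bot.boxes_of("fence",t)[:2]+bot.boxes_of("fence",s)[:2]])
o=bot.get_obs();print(o["time"],o["tool_pos"],o["tcp_rot"],o["grip_width"],o["contact_force"])
E
```

```text
[(0.61, array([293.9, 179.9,  45.5,  28.6]))]
9.7833 [ 512.95488441 -117.49271831   65.18920909] [-3.14124605 -0.00332857  1.89461597] 44.752982917097974 [-1.71124007 11.33486553  9.81393218]
```

View pics/s6.png

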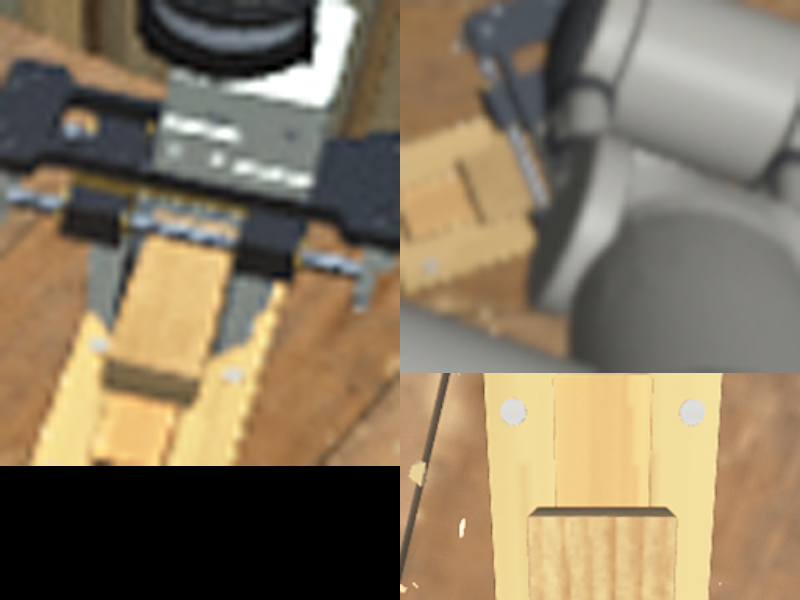

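The wrist panel shows the rail straight and centred (528-676 on a bed of 554-650). The pointer is hidden under the gripper. The axial force is about 11.5 N including bed friction, so I'll get the fence travel from the rail end's distance to the bed and base ends in the wrist view.

```bash
python3 - <<'E'
import pickle,cv2
from scipy.signal import find_peaks
from h import *
ims=[]
for f in ("w5","w6"):
    p=pickle.load(open(f+".pkl","rb")); g=cv2.cvtColor(p["color"],cv2.COLOR_RGB2GRAY).astype(float)
    ims.append(cv2.resize(p["color"][20:170,195:315,::-1],(400,500),interpolation=cv2.INTER_CUBIC))
    R,t=p["R"],p["t"]; c=-R.T@t
    for n,a,b in (("mid",243,268),("baseL",214,226),("baseR",285,300)):
        pr=g[:165,a:b].mean(1); d=np.gradient(pr); pk,_=find_peaks(abs(d),height=4)
        out=[]
        for i in pk:
            y=abs(d)[i-1:i+2]; s=i+.5*(y[0]-y[2])/(y[0]-2*y[1]+y[2]); out.append((round(s,1),round(d[i])))
        print(f,n,out)
    # mm per jig-x for each height, along u
    u=np.array([.319,-.948])
    for n,z in (("base",8),("bed",36),("railtop",58),("railbot",36)):
        print(n,[(v,round(float(pix2w(p,255,v,z)[:2]@u),1)) for v in (30,60,90,120,150)])
cv2.imwrite("pics/c6.png",np.hstack(ims))
E
```

```text
w5 mid [(np.float64(100.3), 39), (np.float64(116.9), -75), (np.float64(119.1), 66), (np.float64(149.2), -63), (np.float64(152.2), 8), (np.float64(155.6), 39)]
w5 baseL [(np.float64(66.7), 6), (np.float64(69.4), -5), (np.float64(100.1), 39), (np.float64(149.3), -60), (np.float64(152.5), 9), (np.float64(155.6), 47)]
w5 baseR [(np.float64(100.5), 41), (np.float64(149.6), -58), (np.float64(155.8), 46)]
base [(30, 137.7), (60, 153.6), (90, 170.3), (120, 187.8), (150, 206.1)]
bed [(30, 143.9), (60, 157.4), (90, 171.6), (120, 186.5), (150, 202.2)]
railtop [(30, 148.7), (60, 160.4), (90, 172.7), (120, 185.6), (150, 199.1)]
railbot [(30, 143.9), (60, 157.4), (90, 171.6), (120, 186.5), (150, 202.2)]
w6 mid [(np.float64(52.9), 44), (np.float64(63.2), -12), (np.float64(64.6), 9), (np.float64(149.1), -62), (np.float64(152.0), 8), (np.float64(155.2), 40)]
w6 baseL [(np.float64(18.6), 6), (np.float64(21.2), -6), (np.float64(52.8), 45), (np.float64(149.3), -60), (np.float64(152.1), 9), (np.float64(155.2), 45)]
w6 baseR [(np.float64(53.1), 42), (np.float64(149.2), -62), (np.float64(152.2), 7), (np.float64(155.6), 43)]
base [(30, 164.1), (60, 180.0), (90, 196.7), (120, 214.2), (150, 232.6)]
bed [(30, 170.3), (60, 183.9), (90, 198.1), (120, 213.1), (150, 228.8)]
railtop [(30, 175.2), (60, 187.0), (90, 199.3), (120, 212.2), (150, 225.8)]
railbot [(30, 170.3), (60, 183.9), (90, 198.1), (120, 213.1), (150, 228.8)]
```

View pics/c6.png

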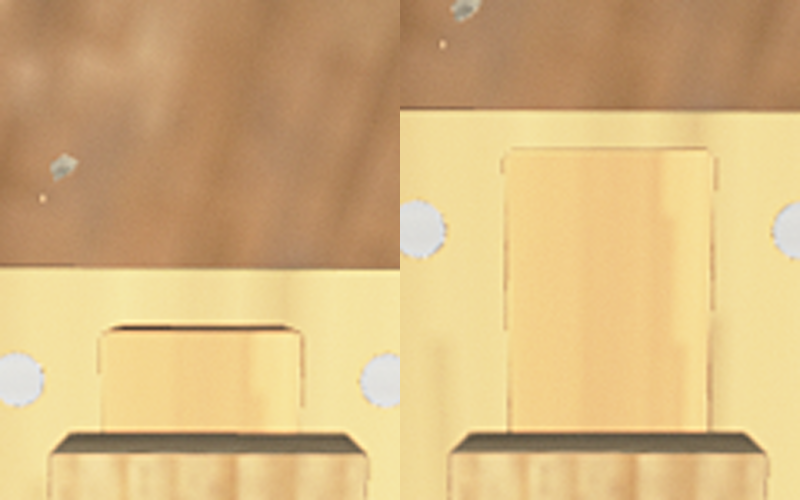

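Wrist measurement, w6: the rail's rear end is at jig x ≈ -62.7 mm, from both the base end and the bed end. That puts the fence travel at about 7.3 mm, and the slide distance gives 7.4. The rail is centred, with rail and bed middles both at column 608. I'll push about 2.5 mm more.

>>> step_arm:
  deltas:
    - [-1,0,0,0,0,0]
    - [-2,0,0,0,0,0]
    - [-3,0,0,0,0,0]
    - [-3,0,0,0,0,0]
    - [-3,0,0,0,0,0]

```text
time: 10.2
tool_pos: [513.7, -119.8, 65.2]
tcp_rot: [-3.141, -0.004, 1.895]
contact_force: [-2.8, 13.5, 11.2]
grip_width: 44.9
```

>>> step_arm:
  deltas:
    - [0,0,0,0,0,0]
    - [0,0,0,0,0,0]
    - [0,0,0,0,0,0]
    - [0,0,0,0,0,0]
    - [0,0,0,0,0,0]

```text
time: 10.62
tool_pos: [513.7, -119.8, 65.2]
tcp_rot: [-3.141, -0.004, 1.895]
contact_force: [-3.3, 13.6, 12.4]
grip_width: 44.6
```

```bash
python3 - <<'E'
from plant import bot
import cv2
from h import *
p=bot.capture("wrist"); g=cv2.cvtColor(p["color"],cv2.COLOR_RGB2GRAY).astype(float)
u=np.array([.319,-.948])
def pk(a,b,lo,hi):
    d=abs(np.gradient(g[:,a:b].mean(1)))[lo:hi]; i=d.argmax(); y=d[i-1:i+2]; return lo+i+.5*(y[0]-y[2])/(y[0]-2*y[1]+y[2])
vb=pk(243,268,25,58); vr=pk(243,268,145,152)
X=lambda v,z:pix2w(p,255,v,z)[:2]@u
print(vb,vr,"travel",X(vr,36)-X(vb,8)-115+70)
o=bot.get_obs();print(o["time"],o["tool_pos"],o["tcp_rot"],o["grip_width"],o["contact_force"],abs(o["dq"]).max())
E
```

```text
48.784872298624755 149.1289552238806 travel 9.373602230712066
10.6667 [ 513.71227536 -119.83457026   65.16041286] [-3.14101198 -0.00422473  1.89457606] 44.8102276686058 [-3.34611088 14.31528732 11.52005814] 0.001451786681266707
```

```bash
python3 - <<'E'
from plant import bot
bot.close_job(); o=bot.get_obs(); print(o["time"],o["tool_pos"],o["contact_force"])
E
```

```text
the job is handed in; nothing more can be done
the job is handed in; nothing more can be done
```

The job is handed in with the rail still held and pressed against the fence. I took the small wooden rail, not the orange block or the long offcut, and laid it flat on the bed. That left about 19 mm to the fence, and I then slid it endways against it.

**Last checks:**
- **Fence travel:** about 9.4 mm from the wrist picture and about 9.8 mm from the slide distance. That is roughly 8.5–9 N by the springs, between the ridges (7.5–13.5 mm).
- **Axial force at the wrist:** about 14.6 N, above the spring figure. I put the difference down to the rail rubbing on the bed under about 11 N of downward press, but I didn't measure that separately.
- **Alignment:** before the last 2.5 mm of push, the rail was centred to within about 1 mm and looked straight on the bed. After it, the arm was at rest.
- **Not checked:** the brass pointer was hidden under the gripper, so I couldn't see the tip between the ridges. I also took no final picture of the other things on the bench, but felt no contact with any of them.

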